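# Lock the firebox cover with the curved pin

### The job

Lock the steel firebox cover: take the curved pin with the red grip and feed its bent rod, tip first, through the brass keeper ring, swinging the pin around along its own arc. Push it home until its red collar bears firmly on the ring (a steady push of 12 to 18 N for half a second; the ring must never take more than 22 N), then let go and leave it lying flat on the cover, fully home. Leave the other things on the bench alone.

Things in the scene. Friction and masses are not known exactly. Their poses are not given: they have to be found in the camera images.
- pin: Curved lock pin, 0.14-0.28 kg, lying flat. Origin under its grip post, on the underside; x runs from post to collar, z up. Red post 18 (x) x 14 (y) mm, 50 mm tall: pinch its 14 mm flats from above. Grip bar 14 wide, 12 high, x = -12 to 32 mm; red collar plate x = 32 to 38 mm, 30 wide, 20 high, then the bent steel rod (see collar).
- collar: The pin's red collar plate, rigid with the pin; origin at the rod's centre on its front face (x 38, y 0, z 5 mm in the pin's frame), axes as the pin's. From here the round rod, 10 mm thick, starts along +x and bends towards +y on a level circle of radius 45 mm (centre line) about x 38, y 45 mm (pin's frame), through 85 degrees.
- pin_tip (a point): On the pin: centre of the rod's round end (5 mm radius), at x 82.8, y 41.1, z 5 mm in the pin's frame.
- keeper: Fixed holder of the brass ring. Origin at the ring's nominal centre, 6 mm above the cover's top; x is the ring's axis and the way the pin goes in (collar ends on the -x side, rod bends to +y), z up. Ring of 8 mm round bar, hole 13 mm, 29 mm outside. It is clamped by hand up to 9 mm off along x and 4 mm along y: not measured, to be felt or seen. It gives 1 mm per 6 N along x.
- hatch: Fixed dark steel firebox cover, 240 (x) x 250 (y) mm, flat top 60 mm above the bench, on which the pin slides and finally lies. Origin at the centre of its underside. The ring's lower half stands in a window 36 (x) x 42 (y) mm centred at x 30, y -35 mm.
- straight_pin: Bystander: straight lock pin with a blue grip, same grip as the red one, straight 10 mm rod 70 mm long. Origin on its underside; leave it where it is.
- offcut: Bystander: dark steel square-tube offcut, 100 x 30 x 30 mm, lying flat. Origin on its underside; leave it where it is.
- hammer: Bystander: hammer lying at the back of the bench. Origin on its underside; leave it where it is.
- wrench: Bystander: wrench lying on the right of the bench. Origin on its underside; leave it where it is.
- spray_can: Bystander: upright can, 64 mm across, 190 mm tall, with a yellow label. Origin on its underside; leave it where it is.
- tape_roll: Bystander: blue ring-shaped roll lying flat, 100 mm across, 25 mm high. Origin on its underside; leave it where it is.

How it is judged (in metres and radians):
On the way, in this order (a step that is already met when the one before it is completed fails the run):
1. the rod's tip has come through the ring (x of pin_tip in the frame of keeper between 0.019 and 0.038 m and y of pin_tip in the frame of keeper between -0.008 and 0.016 m and z of pin_tip in the frame of keeper between -0.008 and 0.008 m), for 0.05 s.
2. the collar bears on the ring with 12 N or more for 0.3 s (x of collar in the frame of keeper between -0.0165 and 0.01 m and y of collar in the frame of keeper between -0.0085 and 0.0085 m and z of collar in the frame of keeper between -0.006 and 0.005 m and x of pin_tip in the frame of keeper above 0.025 m and y of pin_tip in the frame of keeper above 0.02 m and angle between the x axis of pin and the x axis of keeper, either way round below 0.35 rad and angle between pin's own z axis and vertical below 0.15 rad and contact force between collar and keeper above 12 N), for 0.3 s.
At the end, for the whole second after the job is handed in: Pin at rest, released, flat on the cover within 0.15 rad, rod through the ring: collar front centre -16.5 to 10 mm (x), within 8.5 mm (y), -6 to 5 mm (z) of the keeper's origin; x axes within 0.35 rad; tip over 25 mm (x) and 20 mm (y) past the origin (x of collar in the frame of keeper between -0.0165 and 0.01 m and y of collar in the frame of keeper between -0.0085 and 0.0085 m and z of collar in the frame of keeper between -0.006 and 0.005 m and x of pin_tip in the frame of keeper above 0.025 m and y of pin_tip in the frame of keeper above 0.02 m and angle between the x axis of pin and the x axis of keeper, either way round below 0.35 rad and angle between pin's own z axis and vertical below 0.15 rad and linear speed of pin below 0.01 m/s); the robot touches nothing.
It fails at once if the pin pushes the ring with more than 22 N (contact force between pin and keeper above 22 N).
It fails at once if another thing on the bench is moved by more than 30 mm (distance of any of straight_pin, offcut, hammer, wrench, spray_can, tape_roll from where it was at the start of the episode above 0.03 m).
It also fails if it takes over 72 s, if anything falls off the work surface, if the arm or the gripper's body presses on something with over 40 N, if the wrist force passes 120 N, or if a joint passes its speed limit or range.

### The arm

A 6-joint arm with a two-finger parallel gripper is mounted at the origin on the work surface. World frame = base frame: x ahead of the robot, y to its left, z up, the work surface at z = 0. Lengths are in m, angles in degrees, forces in N, time in s.
With the tool pointing down it reaches from about 0.4 to 0.825 m from the base axis. Payload 7 kg.
Tool frame: the origin (TCP) lies midway between the tips of the shut fingers; the grasp point (between the pads) lies 19 mm behind it; y points along the fingers, z is the direction in which the jaws open and shut, and the axes are right-handed (so a half turn about y gives the same grasp; the last joint's range is limited). The gripper opens to 88 mm and grips with 3 to 60 N. Pads are 19 mm wide; open, the fingers measure 130 mm over their backs; the gripper's body (78 mm by 193 mm) begins 47 mm behind the grasp point.
Start: joints at [-55.858, 20.546, 0.682, 0, -70.136, -16.507], TCP at [0.204, -0.643, 0.227] pointing down, gripper open.
Joint ranges: [-176.03, 176.03], [-82.01, 121.73], [-58.28, 71.71], [-173.87, 95.51], [-174.79, -0.11], [-173.66, 173.66]. Speed limits (degrees/s): [136.94, 136.94, 172.46, 180, 180, 180].

### API

Orientations are given as [roll, pitch, yaw] about the fixed x, y, z axes, in that order (R = Rz(yaw) Ry(pitch) Rx(roll)).
In Python, from plant import ctrl gives the robot as it stands.
- The arm moves only by the tool step_arm, never from a script. Its argument "rows" is a list that holds one entry, the list of rows, each a list of 7 numbers: the gripper command: -1 is shut, 1 is fully open, values between are in proportion, then the shift along the world's x, y, z in cm, then the turn, a rotation vector about the world's x, y, z in degrees. In form: [[[fingers, tx, ty, tz, rx, ry, rz], ...]]. A call has 1 to 12 rows; each row shifts and turns the commanded pose from where the row before left it; what a row does not reach is not made up. A row lasts 1/8 s, in which the tool goes at most 62.5 mm and 10.7 degrees, less where a joint would pass 70% of its speed; a pose out of reach is approached as far as the arm can. A call is refused whole if a number of a shift passes 6.25 or a number of a turn 10.7, either way. A call with a gripper value outside its range is refused whole. The fingers move at their own pace and stop on an object; the grip force is fixed at half the most. Time passes only in rows, so rows that do not move let the fingers close. It gives the time, the measured TCP pose, the force and the opening at its end, in the units of the state.
- ctrl.get_obs(): the state, without advancing time (a new reading comes with each control period).
- ctrl.snapshot(name): name is "scene" or "top"; returns the picture (420x560x3 uint8, blue, green, red); there is no depth.
- ctrl.camera_params(name): a dict with "vertical_fov" (degrees; the focal length in pixels is half the picture's height over the tangent of half this angle, whatever the lens; pixels are square), "cx", "cy" (the principal point, pixels), "rvec" (rotation vector, rad) and "tvec" (3), from world to camera coordinates, as OpenCV has them. Camera axes: x right, y down, z forward; pixel columns grow to the right and rows downward; lengths in m; the calibration is good to about 2 mm. A picture is of the moment at which its call begins. camera_params takes no time and is no camera call.
- ctrl.close_job(): hands the job in, once; it reports no verdict.
The state is a dict: "clock": time; "joint_pos": joint angles; "qvel": joint speeds; "tau": joint torques, N m; "tool_pos": TCP position; "orientation": TCP orientation; "force": force on the tool from outside, world axes, zero at the start; "moment": the same for the moment, N m; "opening": finger opening in m.
Only numpy, scipy, OpenCV 4.12 (cv2) and the standard library are available. Lean on these libraries where they do the work, as an engineer would, in place of code of your own. Each camera call takes 0.05 s, during which the arm holds its last target. There are 200 camera calls.

## Working session

There is one attempt and no reset: what is moved stays moved. The work goes in short steps, Python scripts to look and compute and a tool call to move; the robot and the scene stay as the last step left them, time stands still between calls to the robot, and variables do not carry over. Pictures are saved under pics/ and viewed, about 8 in all and at most 12, crops included, and the job is handed in when it is done.

Besides the shell and the picture viewer there is one more tool, called as a command line: name --argument value ..., lists and objects as JSON in quotes. step_arm: Moves the arm, as the interface text tells. Its arguments: {"type":"object","properties":{"rows":{"type":"array"}},"required":["rows"]}

```bash
mkdir -p pics; cat > h.py <<'E'
import numpy as np, cv2
from plant import ctrl
def cam(n):
    p=ctrl.camera_params(n); f=210/np.tan(np.radians(p["vertical_fov"])/2)
    R=cv2.Rodrigues(np.array(p["rvec"],float))[0]; return f,p["cx"],p["cy"],R,np.array(p["tvec"],float).ravel()
def ray(n,uv,z):
    f,cx,cy,R,t=cam(n); uv=np.atleast_2d(uv).astype(float)
    d=np.c_[(uv[:,0]-cx)/f,(uv[:,1]-cy)/f,np.ones(len(uv))]@R; c=-R.T@t
    return c+d*((z-c[2])/d[:,2])[:,None]
def proj(n,X):
    f,cx,cy,R,t=cam(n); q=np.atleast_2d(X)@R.T+t
    return np.c_[cx+f*q[:,0]/q[:,2],cy+f*q[:,1]/q[:,2]]
E
python3 - <<'E'
from h import *
for n in("scene","top"):
    im=ctrl.snapshot(n); cv2.imwrite(f"pics/{n}0.png",im)
    p=ctrl.camera_params(n);print(n,p, -cam(n)[3].T@cam(n)[4])
print(ctrl.get_obs())
E
```

```text
scene {'vertical_fov': 52.08835136992561, 'cx': 271.7294230589191, 'cy': 210.29530878841712, 'rvec': array([ 2.09651933,  1.558376  , -0.48780319]), 'tvec': array([-0.14471259, -0.39518903,  1.47598537])} [ 1.15842041 -0.1975282   0.98726575]
top {'vertical_fov': 53.29457423125151, 'cx': 278.77019443321325, 'cy': 197.7539613739012, 'rvec': array([ 2.1245208 , -2.16019064,  0.15910951]), 'tvec': array([-0.00693888,  0.58378516,  1.06578411])} [ 0.41750342 -0.01745043  1.14111148]
{'clock': 0.1, 'joint_pos': array([-5.58578505e+01,  2.05872489e+01,  6.39033076e-01, -1.66805510e-02,
       -7.01370449e+01, -1.65055496e+01]), 'qvel': array([-0.04136056, -0.11744005,  0.10109031,  0.17779759,  0.05395662,
       -0.07000822]), 'tau': array([-2.02739117e-03, -5.84160054e+01,  2.93750542e+01,  7.01547012e+00,
        1.01073092e-02, -7.78830713e-05]), 'tool_pos': array([ 0.20432755, -0.64286679,  0.22572071]), 'orientation': array([-8.99137972e+01,  9.18986717e-03,  1.76309275e+01]), 'force': array([-0.49005201, -0.11906433, -0.06188165]), 'moment': array([ 0.02617068,  0.00639407, -0.04878059]), 'opening': 0.08772615132424758}
```

View pics/scene0.png

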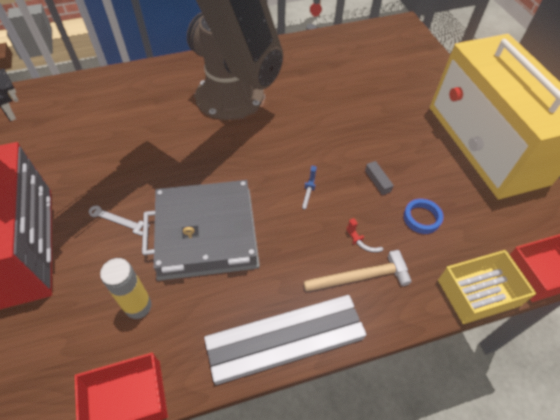

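View pics/top0.png

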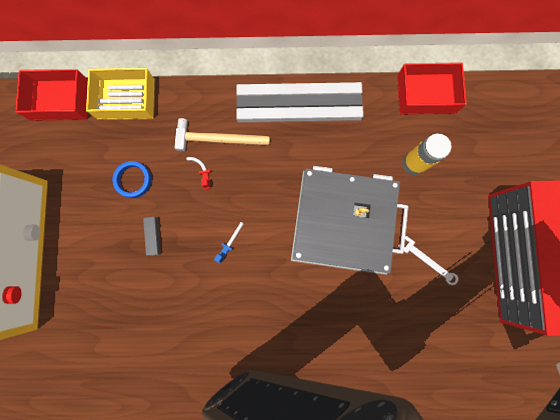

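```bash
python3 - <<'E'
from h import *
s=cv2.imread("pics/scene0.png");t=cv2.imread("pics/top0.png")
r=lambda im,x,y,w,h,k:cv2.resize(im[y:y+h,x:x+w],None,fx=k,fy=k,interpolation=cv2.INTER_CUBIC)
a=np.hstack([r(t,340,190,40,40,10),r(s,168,210,40,40,10)])
b=np.hstack([r(t,180,150,40,40,5),r(s,340,210,60,40,5),r(t,285,160,75,50,4)])
b=cv2.resize(b,(800,200))
cv2.imwrite("pics/crop0.png",np.vstack([a,b]))
hsv=cv2.cvtColor(t,cv2.COLOR_BGR2HSV)
# red pin
for n,im,(x0,y0,x1,y1) in(("top",t,(180,150,225,195)),("scene",s,(335,205,390,260))):
    h=cv2.cvtColor(im,cv2.COLOR_BGR2HSV);sub=h[y0:y1,x0:x1]
    red=((sub[...,0]<4)|(sub[...,0]>174))&(sub[...,1]>190)&(sub[...,2]>90)
    st=(sub[...,1]<70)&(sub[...,2]>120)
    for nm,m in(("red",red),("steel",st)):
        print(n,nm);print("\n".join(f"{y0+i} {x0+min(c)}-{x0+max(c)}" for i,c in((i,np.where(q)[0]) for i,q in enumerate(m)) if len(c)))
E
```

```text
top red
170 207-209
171 199-210
172 199-210
173 199-208
174 200-208
175 203-208
176 203-208
177 203-208
178 203-208
179 201-208
180 201-208
181 201-208
182 202-208
183 202-209
184 202-209
185 202-209
186 203-209
187 204-210
188 205-209
189 206-207
top steel
150 180-184
157 187-194
158 186-196
159 186-198
160 187-200
161 195-201
162 197-202
163 198-203
164 199-203
165 200-204
166 201-204
167 201-205
168 202-205
169 202-205
scene red

scene steel
240 358-360
241 357-361
242 357-362
243 357-363
244 357-365
245 358-367
246 359-380
247 360-382
248 362-383
249 363-383
250 365-382
251 368-389
252 371-389
253 389-389
254 388-389
255 388-389
256 388-389
257 389-389
```

View pics/crop0.png

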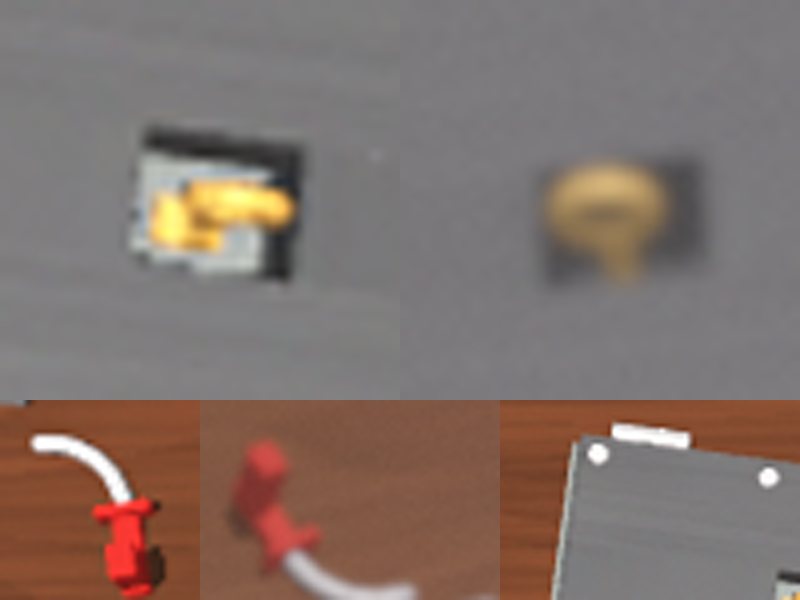

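```bash
python3 - <<'E'
from h import *
s=cv2.imread("pics/scene0.png");t=cv2.imread("pics/top0.png")
# hatch edges in top view: fit lines through mask border of the grey top
h=cv2.cvtColor(t,cv2.COLOR_BGR2HSV)
print(h[230,330],h[190,320],h[215,294:302].tolist(),h[262:275,340].tolist())
m=((h[...,1]<45)&(h[...,2]>70)&(h[...,2]<175)).astype(np.uint8); k=np.zeros_like(m);k[150:290,280:412]=m[150:290,280:412]
k=cv2.morphologyEx(k,cv2.MORPH_OPEN,np.ones((5,5)))
c=max(cv2.findContours(k,0,2)[0],key=cv2.contourArea);r=cv2.minAreaRect(c);b=cv2.boxPoints(r);P=ray("top",b,.06)
print(b.round(1).tolist(),P.round(4).tolist())
for i in range(4):
    d=P[(i+1)%4]-P[i];print(np.hypot(*d[:2]).round(4),np.degrees(np.arctan2(d[1],d[0])).round(1))
C=P.mean(0);print("centre",C)
# brass
for n,im,(x0,y0,x1,y1) in(("top",t,(345,195,380,225)),("scene",s,(170,215,205,245))):
    q=cv2.cvtColor(im,cv2.COLOR_BGR2HSV)[y0:y1,x0:x1]
    mm=(q[...,0]>12)&(q[...,0]<30)&(q[...,1]>90)&(q[...,2]>100)
    ii=np.argwhere(mm);print(n,"brass",[(y0+r,x0+np.where(mm[r])[0].min(),x0+np.where(mm[r])[0].max()) for r in range(len(mm)) if mm[r].any()])
tip=ray("top",[188,158.7],.005)[0];col=ray("top",[204.5,171.8],.020)[0];post=ray("top",[206,185.5],.05)[0]
print(tip,col,post)
d=tip-col;yaw=np.degrees(np.arctan2(d[1],d[0])-np.arctan2(41.1,47.8));print("dist",np.hypot(*d[:2]),"yaw",yaw)
u=np.array([np.cos(np.radians(yaw)),np.sin(np.radians(yaw)),0]);print("origin from collar",col-.035*u,"check scene proj tip/collar/post",proj("scene",np.array([tip,col,post])))
print("hsv scene red",cv2.cvtColor(s,cv2.COLOR_BGR2HSV)[225:245:3,353].tolist())
E
```

```text
[150   4 129] [165   4 128] [[9, 166, 140], [10, 171, 140], [10, 144, 145], [26, 11, 187], [66, 9, 141], [135, 4, 124], [165, 8, 128], [160, 6, 128]] [[0, 6, 132], [165, 4, 132], [135, 4, 133], [150, 4, 126], [75, 6, 167], [21, 19, 179], [10, 105, 143], [10, 172, 132], [10, 166, 137], [10, 164, 140], [10, 163, 133], [10, 164, 134], [10, 164, 135]]
[[291.29998779296875, 260.70001220703125], [303.8999938964844, 168.10000610351562], [401.5, 181.39999389648438], [389.0, 274.0]] [[0.4179, -0.046, 0.06], [0.6591, -0.0842, 0.06], [0.6192, -0.3397, 0.06], [0.3806, -0.2934, 0.06]]
0.2442 -9.0
0.2586 -98.9
0.2431 169.0
0.2502 81.4
centre [ 0.51921022 -0.19082112  0.06      ]
top brass [(208, np.int64(359), np.int64(365)), (209, np.int64(358), np.int64(368)), (210, np.int64(355), np.int64(369)), (211, np.int64(355), np.int64(369)), (212, np.int64(355), np.int64(368)), (213, np.int64(355), np.int64(361)), (214, np.int64(356), np.int64(361))]
scene brass [(227, np.int64(186), np.int64(191)), (228, np.int64(184), np.int64(192)), (229, np.int64(183), np.int64(193)), (230, np.int64(183), np.int64(193)), (231, np.int64(183), np.int64(193)), (232, np.int64(184), np.int64(193)), (233, np.int64(184), np.int64(191)), (234, np.int64(187), np.int64(191)), (235, np.int64(188), np.int64(190)), (236, np.int64(189), np.int64(190))]
[0.70382007 0.23450548 0.005     ] [0.66246878 0.18540706 0.02      ] [0.61876542 0.17562518 0.05      ]
dist 0.06419177130285435 yaw 9.20548415142498
origin from collar [0.62791955 0.17980791 0.02      ] check scene proj tip/collar/post [[379.60249267 248.49467882]
 [356.94896653 237.20260761]
 [348.74752659 218.49443785]]
hsv scene red [[1, 166, 155], [1, 159, 130], [2, 164, 152], [2, 168, 199], [2, 163, 171], [3, 156, 150], [4, 146, 124]]
```

step_arm --rows '[[[1, 2.63, 5.14, 0, 0, 0, 10.6], [1, 2.63, 5.14, 0, 0, 0, 10.6], [1, 2.63, 5.14, 0, 0, 0, 10.6], [1, 2.63, 5.14, 0, 0, 0, 10.6], [1, 2.63, 5.14, 0, 0, 0, 10.6], [1, 2.63, 5.14, 0, 0, 0, 10.6], [1, 2.63, 5.14, 0, 0, 0, 10.6], [1, 2.63, 5.14, 0, 0, 0, 10.6], [1, 2.63, 5.14, 0, 0, 0, 10.6], [1, 2.63, 5.14, 0, 0, 0, 10.6], [1, 2.63, 5.14, 0, 0, 0, 10.6], [1, 2.63, 5.14, 0, 0, 0, 10.6]]]'

```text
clock: 1.6
tool_pos: [0.5204, -0.0245, 0.2266]
orientation: [-90.0, 0.0, 145.2]
force: [0.6, 0.2, 0.9]
opening: 0.0879
```

```bash
python3 - <<'E'
from h import *
s=cv2.imread("pics/scene0.png");h=cv2.cvtColor(s,cv2.COLOR_BGR2HSV)[205:260,335:390]
m=((h[...,0]<6)|(h[...,0]>174))&(h[...,1]>140)&(h[...,2]>110)
print([(205+r,335+np.where(m[r])[0].min(),335+np.where(m[r])[0].max()) for r in range(len(m)) if m[r].any()])
print(ray("scene",[353,221.4],.05),proj("scene",[[.628,.180,.05],[.628,.18,0]]),proj("top",[[.628,.180,.05],[.628,.18,0]]))
print("ring scene",ray("scene",[188.2,230.4],.066),"ring right edge top",ray("top",[369.3,210.6],.066), "nominal proj",proj("top",[.5433,-.2301,.066]),proj("scene",[.5433,-.2301,.066]))
E
```

```text
[(218, np.int64(352), np.int64(354)), (219, np.int64(350), np.int64(355)), (220, np.int64(349), np.int64(355)), (221, np.int64(349), np.int64(356)), (222, np.int64(349), np.int64(356)), (223, np.int64(349), np.int64(357)), (224, np.int64(349), np.int64(357)), (225, np.int64(348), np.int64(356)), (226, np.int64(347), np.int64(356)), (227, np.int64(347), np.int64(355)), (228, np.int64(347), np.int64(355)), (229, np.int64(347), np.int64(355)), (230, np.int64(347), np.int64(355)), (231, np.int64(348), np.int64(356)), (232, np.int64(348), np.int64(356)), (233, np.int64(349), np.int64(357)), (234, np.int64(350), np.int64(358)), (235, np.int64(350), np.int64(362)), (236, np.int64(351), np.int64(363)), (237, np.int64(352), np.int64(363)), (238, np.int64(352), np.int64(363)), (239, np.int64(353), np.int64(362)), (240, np.int64(353), np.int64(356)), (241, np.int64(353), np.int64(355)), (242, np.int64(353), np.int64(355)), (243, np.int64(353), np.int64(354))]
[[0.63041127 0.18273064 0.05      ]] [[351.66907481 220.91239677]
 [348.84532896 231.07334432]] [[204.38518329 182.10229919]
 [207.6134281  185.46882897]]
ring scene [[ 0.54456643 -0.23326179  0.066     ]] ring right edge top [[ 0.54271989 -0.25005784  0.066     ]] nominal proj [[361.56731496 210.50588439]] [[189.34530013 229.68798294]]
```

step_arm --rows '[[[1, 2.09, 4.07, 0, 0, 0, 8.8], [1, 2.09, 4.07, 0, 0, 0, 8.8], [1, 2.09, 4.07, 0, 0, 0, 8.8], [1, 2.09, 4.07, -2, 0, 0, 8.8], [1, 2.1, 4.07, -3, 0, 0, 8.8], [1, 0, 0, -3, 0, 0, 0], [1, 0, 0, 0, 0, 0, 0]]]'

```text
clock: 2.48
tool_pos: [0.6228, 0.1765, 0.1433]
orientation: [-89.9, -0.4, -171.2]
force: [0.1, -0.6, 0.9]
opening: 0.0878
```

step_arm --rows '[[[1, 0.6, 0.4, -4, 0, 0, 0.4], [1, 0, 0, -4, 0, 0, 0], [1, 0, 0, -3, 0, 0, 0], [1, 0, 0, -1.5, 0, 0, 0], [1, 0, 0, 0, 0, 0, 0], [-1, 0, 0, 0, 0, 0, 0], [-1, 0, 0, 0, 0, 0, 0], [-1, 0, 0, 0, 0, 0, 0], [-1, 0, 0, 0, 0, 0, 0], [-1, 0, 0, 0, 0, 0, 0]]]'

```text
clock: 3.72
tool_pos: [0.6307, 0.1811, 0.0217]
orientation: [-90.0, 0.0, -170.8]
force: [-0.3, -0.4, 0.7]
opening: 0.043
```

step_arm --rows '[[[-1, 0, 0, -0.4, 0, 0, 0], [-1, 0, 0, 0, 0, 0, 0], [-1, 0, 0, 0, 0, 0, 0], [-1, 0, 0, 0, 0, 0, 0], [-1, 0, 0, 0, 0, 0, 0], [-1, 0, 0, 0, 0, 0, 0]]]'

```text
clock: 4.47
tool_pos: [0.6305, 0.1809, 0.0174]
orientation: [-90.0, -0.0, -170.8]
force: [0.2, -0.9, -2.4]
opening: 0.0139
```

step_arm --rows '[[[-1, 0, 0, 2, 0, 0, 0], [-1, 0, 0, 4, 0, 0, 0], [-1, 0, 0, 4, 0, 0, 0], [-1, 0, 0, 4, 0, 0, 0]]]'

```text
clock: 4.97
tool_pos: [0.6303, 0.1809, 0.1586]
orientation: [-90.0, -0.0, -170.8]
force: [0.4, 1.2, -2.6]
opening: 0.0138
```

step_arm --rows '[[[-1, -0.84, -2.61, 0, 0, 0, -10.6], [-1, -0.84, -2.61, 0, 0, 0, -10.6], [-1, -0.84, -2.61, 0, 0, 0, -10.6], [-1, -0.84, -2.61, 0, 0, 0, -10.6], [-1, -0.84, -2.61, 0, 0, 0, -10.6], [-1, -0.84, -2.61, 0, 0, 0, -10.6], [-1, -0.84, -2.61, 0, 0, 0, -10.6], [-1, -0.84, -2.61, 0, 0, 0, -10.6], [-1, -0.84, -2.61, 0, 0, 0, -10.6], [-1, -0.84, -2.61, 0, 0, 0, -10.6], [-1, -0.84, -2.61, 0, 0, 0, -10.6], [-1, -0.84, -2.61, 0, 0, 0, -10.6]]]'

```text
clock: 6.48
tool_pos: [0.5293, -0.1329, 0.1576]
orientation: [-90.0, -0.0, 61.7]
force: [-0.2, 0.3, -2.6]
opening: 0.014
```

step_arm --rows '[[[-1, 0, 0, -3, 0, 0, -1], [-1, 0, 0, -3, 0, 0, 0], [-1, 0, 0, -1.5, 0, 0, 0], [-1, 0, 0, 0, 0, 0, 0], [-1, 0, 0, 0, 0, 0, 0]]]'

```text
clock: 7.1
tool_pos: [0.5307, -0.1321, 0.0836]
orientation: [-90.1, -0.0, 61.1]
force: [-0.7, 0.1, -2.0]
opening: 0.0138
```

```bash
python3 - <<'E'
from h import *
o=ctrl.get_obs();print(o["tool_pos"],o["orientation"],o["force"],o["joint_pos"])
s=ctrl.snapshot("scene");t=ctrl.snapshot("top");cv2.imwrite("pics/s1.png",s);cv2.imwrite("pics/t1.png",t)
r=lambda im,x,y,w,h,k:cv2.resize(im[y:y+h,x:x+w],None,fx=k,fy=k,interpolation=cv2.INTER_CUBIC)
cv2.imwrite("pics/c1.png",np.hstack([r(t,325,180,50,50,8),r(s,165,205,50,50,8)]))
E
```

```text
[ 0.53072601 -0.13208587  0.08355988] [-9.00761504e+01 -3.12891483e-02  6.10654402e+01] [-0.72490825  0.0540281  -1.98021876] [ 6.56789543e+00  1.64762243e+01 -2.61841589e+01  2.55315517e-02
 -4.72594555e+01 -3.55197907e+01]
```

View pics/c1.png

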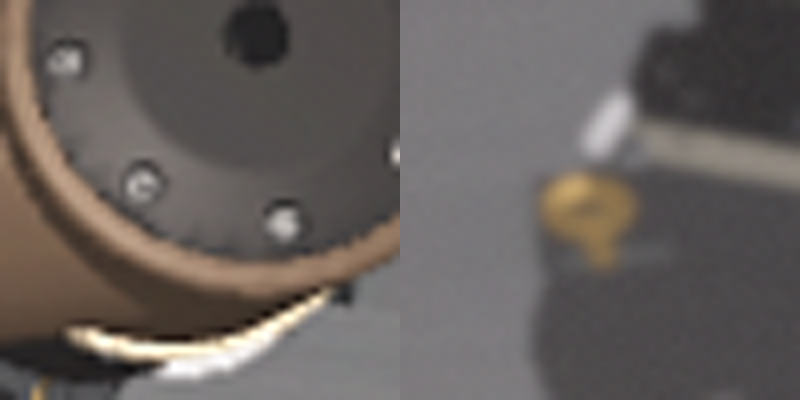

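```bash
cat >> h.py <<'E'
def prof(im,x0,y0,x1,y1):
    h=cv2.cvtColor(im,cv2.COLOR_BGR2HSV)[y0:y1,x0:x1]; return h
def tip_pred(o):
    y=np.radians(o["orientation"][2]-180); c,s=np.cos(y),np.sin(y); p=np.array([.0828,.0411])
    return np.array([o["tool_pos"][0]+c*p[0]-s*p[1],o["tool_pos"][1]+s*p[0]+c*p[1],o["tool_pos"][2]-.0126])
E
python3 - <<'E'
from h import *
o=ctrl.get_obs();T=tip_pred(o);print("tip pred",T,proj("scene",T))
s=cv2.imread("pics/s1.png");h=prof(s,180,214,198,242)
print("V");print(h[:14,:,2]);print("S");print(h[:,:,1])
s0=cv2.imread("pics/scene0.png");print("S0 ");print(prof(s0,180,224,198,240)[...,1])
E
```

```text
tip pred [ 0.52659672 -0.22439834  0.07107618] [[190.04251342 222.75014299]]
V
[[124 125 124 124 125 124 124 126 124 123 123 125 120 102  79  63  58  67]
 [125 124 124 125 123 124 126 126 125 124 125 127 125 105  74  60  56  61]
 [122 124 124 124 124 125 124 125 125 124 130 143 146 121  84  63  57  57]
 [125 125 125 125 125 125 124 126 126 131 148 169 175 150 100  68  57  57]
 [126 125 126 125 123 124 125 125 128 143 171 192 193 164 113  74  63  61]
 [126 125 124 126 124 124 124 125 136 162 188 202 193 162 119  91  80  72]
 [125 123 125 124 123 123 125 131 151 180 198 199 183 155 128 113 109 105]
 [124 124 124 123 124 123 126 139 167 190 200 189 165 137 125 127 132 130]
 [125 124 124 125 124 123 127 144 174 193 191 172 139 115 116 128 138 141]
 [123 125 124 124 125 124 127 142 165 180 173 149 120 107 112 125 137 140]
 [124 124 124 123 125 125 125 129 142 150 143 123 107 109 115 118 126 129]
 [123 124 124 122 123 125 125 123 120 117 110 102 100 107 108 107 104 105]
 [122 120 117 118 123 133 140 139 125 109 102  97  94  93  91  87  84  84]
 [120 116 109 116 138 161 175 174 155 131 120 
[... 2637 characters left out ...]
114 105  78  31   9   9]
 [  4  11  55  96 111 111 105  99  98  99 105 110 109 105  76  32  12   9]
 [  6   9  41  85 103 108 106 108 106 109 107 111 107  91  53  21   6  12]
 [  4   7  22  63  93 102 106 108 109 111 110 108  90  64  29  12  10   6]
 [  4   2   8  32  61  76  89  98 105 112 109  94  70  36   6   9   6   6]
 [  6   2   8  12  21  33  44  68  92 108 105  86  53  17   3   3   6   5]
 [  4   2   5   9   9  12  11  33  68  92 100  80  45   8   5   5   5   5]
 [  4   2   5  11   6   3   5  12  45  71  77  62  32   9   5   7   5   7]
 [  2   4   5   8   3   5   5   9  17  36  41  32  15   6   4   6   6   6]
 [  6   4   4   7   9   9   8   6   6   8  10   6   6   6   8   6   6   8]]
```

```bash
cat > plan.py <<'E'
import sys; from h import *
# usage: plan.py Kx Ky kyaw px py z phi1 phi2 ... ; prints rows (cm, deg) relative to measured pose
a=list(map(float,sys.argv[1:])); K=np.array(a[:2]);ky,px,py,z=a[2:6]
R=lambda d:np.array([[np.cos(np.radians(d)),-np.sin(np.radians(d))],[np.sin(np.radians(d)),np.cos(np.radians(d))]])
A=K+R(ky)@[0,.045]; o=ctrl.get_obs(); p=o["tool_pos"].copy(); w=o["orientation"][2]
print("t",o["clock"],"phi",(w-180-ky+180)%360-180,"F",o["force"].round(1),"M",o["moment"].round(2),"tcp",p.round(4))
for f in a[6:]:
    q=np.r_[A+R(ky+f)@[-.038-px,-.045-py],z]; nw=ky+f+180
    print([-1]+((q-p)*100).round(2).tolist()+[0,0,round((nw-w+180)%360-180,2)]); p=q;w=nw
E
python3 plan.py .5454 -.2336 -9 .002 -.0004 .0786 -108 -105 -102 -100
```

```text
t 7.2 phi -109.94449933662838 F [ 0.1  0.1 -2.4] M [ 0.14  0.07 -0.01] tcp [ 0.5307 -0.1321  0.0837]
[-1, 0.02, -0.12, -0.51, 0, 0, np.float64(1.94)]
[-1, -0.29, -0.12, 0.0, 0, 0, 3.0]
[-1, -0.28, -0.14, 0.0, 0, 0, 3.0]
[-1, -0.18, -0.1, 0.0, 0, 0, 2.0]
```

step_arm --rows '[[[-1, 0.02, -0.12, -0.51, 0, 0, 1.94], [-1, -0.29, -0.12, 0, 0, 0, 3], [-1, -0.28, -0.14, 0, 0, 0, 3], [-1, -0.18, -0.1, 0, 0, 0, 2], [-1, 0, 0, 0, 0, 0, 0], [-1, 0, 0, 0, 0, 0, 0]]]'

```text
clock: 7.95
tool_pos: [0.5227, -0.137, 0.0775]
orientation: [-90.0, -0.0, 70.9]
force: [-0.4, 0.3, -2.0]
opening: 0.0137
```

```bash
python3 plan.py .5454 -.2336 -9 .002 -.0004 .0786 -97 -94 ; python3 - <<'E'
from h import *
o=ctrl.get_obs();T=tip_pred(o);print("tip pred",T,proj("scene",T))
s=ctrl.snapshot("scene");cv2.imwrite("pics/s2.png",s);h=prof(s,180,216,198,234);print(h[...,2]);print(h[8:,:,1])
cv2.imwrite("pics/c2.png",cv2.resize(s[205:245,165:215],None,fx=12,fy=12,interpolation=cv2.INTER_CUBIC))
t=ctrl.snapshot("top");cv2.imwrite("pics/t2.png",t)
E
```

```text
t 7.95 phi -100.05152859920064 F [-0.4  0.3 -2. ] M [ 0.12  0.08 -0.01] tcp [ 0.5227 -0.137   0.0775]
[-1, -0.21, -0.14, 0.11, 0, 0, np.float64(3.05)]
[-1, -0.26, -0.17, 0.0, 0, 0, 3.0]
tip pred [ 0.53451939 -0.22865914  0.06491925] [[189.33886651 226.97598223]]
[[124 124 124 124 125 126 124 125 125 125 125 126 130 141 159 172 171 141]
 [124 124 124 124 123 124 125 124 125 124 126 131 147 167 187 193 182 145]
 [123 124 124 124 124 125 125 125 124 127 129 146 171 194 202 198 176 132]
 [124 126 125 125 125 124 122 125 124 130 142 166 190 202 198 181 154 114]
 [123 125 124 124 126 123 123 124 127 138 157 175 186 188 174 153 127  98]
 [124 123 124 124 124 122 123 126 135 151 167 167 162 153 139 120 106  99]
 [125 123 124 124 124 124 125 128 143 162 169 155 137 121 108  95  96 107]
 [125 124 125 125 124 124 126 133 148 160 156 139 122 106  91  82  88 102]
 [125 126 124 124 124 125 125 135 145 148 139 125 109  92  81  79  81  91]
 [125 124 124 123 124 121 123 130 137 137 127 116  98  84  80  77  77  81]
 [124 120 117 116 115 119 124 129 134 132 126 112  94  81  75  76  75  76]
 [120 115 10
[... 564 characters left out ...]
  7   8   9   6   9  17]
 [  6   6   4   6   8   6   6   8   9   9   8   7  10   6  10   7  10   9]
 [  4   6   7   9   9  13  21  24  29  27  24  25  19   9  14   7   7  10]
 [  4   7   7  17  34  52  64  65  67  63  64  62  59  34  16  10   7   7]
 [  4   5  24  58  85  95 104 104 100  98 104 100  92  70  35  16  10  10]
 [  4   9  46  90 107 113 115 113 110 109 114 112 110  94  55  19  10   7]
 [  4  11  51  96 111 114 112 101  98  98 108 115 114 102  71  30  10   7]
 [  2   9  48  94 110 111 106 101  97 102 107 111 113 101  74  24  10   7]
 [  4   7  39  86 104 111 112 111 111 109 110 113 107  92  60  19  10  10]
 [  4   7  27  67  93 106 105 110 114 116 112 108  93  65  36  13  10  10]]
```

View pics/c2.png

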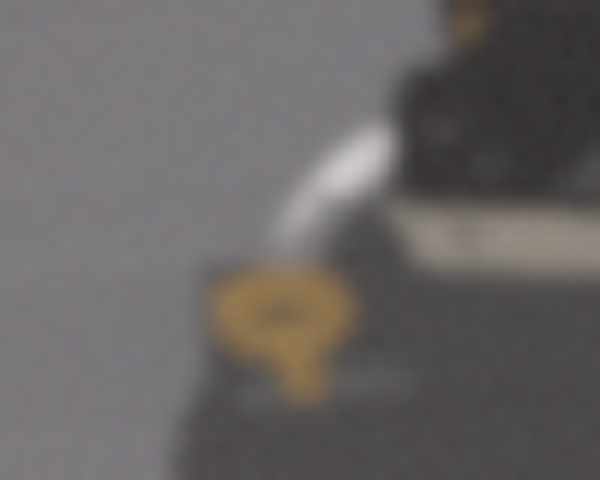

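step_arm --rows '[[[-1, -0.21, -0.14, 0.1, 0, 0, 3], [-1, 0, 0, 0, 0, 0, 0]]]'

```text
clock: 8.3
tool_pos: [0.5205, -0.1384, 0.0785]
orientation: [-90.0, -0.0, 73.9]
force: [-0.2, 0.7, -3.1]
opening: 0.0134
```

step_arm --rows '[[[-1, -0.17, -0.11, 0, 0, 0, 2], [-1, 0, 0, 0, 0, 0, 0]]]'

```text
clock: 8.55
tool_pos: [0.5187, -0.1395, 0.0784]
orientation: [-90.0, 0.0, 76.0]
force: [-0.7, -1.4, -2.3]
opening: 0.0135
```

```bash
python3 plan.py .5454 -.2336 -9 .002 -.0004 .0782 -93 -91 -89 -87
```

```text
t 8.55 phi -95.01323716540917 F [-0.7 -1.4 -2.3] M [ 0.05  0.07 -0.05] tcp [ 0.5187 -0.1395  0.0784]
[-1, -0.15, -0.13, -0.02, 0, 0, np.float64(2.01)]
[-1, -0.17, -0.13, 0.0, 0, 0, 2.0]
[-1, -0.16, -0.13, 0.0, 0, 0, 2.0]
[-1, -0.16, -0.14, 0.0, 0, 0, 2.0]
```

step_arm --rows '[[[-1, -0.16, -0.12, 0, 0, 0, 2], [-1, 0, 0, 0, 0, 0, 0]]]'

```text
clock: 8.8
tool_pos: [0.517, -0.1407, 0.0784]
orientation: [-90.0, -0.0, 78.0]
force: [-0.4, 0.3, -2.8]
opening: 0.0138
```

```bash
python3 plan.py .5454 -.2336 -9 .002 -.0004 .0782 -91 -89 -87
```

```text
t 8.8 phi -92.99585366433051 F [-0.4  0.3 -2.8] M [ 0.13  0.07 -0.02] tcp [ 0.517  -0.1407  0.0784]
[-1, -0.16, -0.13, -0.02, 0, 0, np.float64(2.0)]
[-1, -0.16, -0.13, 0.0, 0, 0, 2.0]
[-1, -0.16, -0.14, 0.0, 0, 0, 2.0]
```

No contact yet; keep feeding in.

step_arm --rows '[[[-1, -0.16, -0.13, 0, 0, 0, 2], [-1, 0, 0, 0, 0, 0, 0]]]'

```text
clock: 9.05
tool_pos: [0.5154, -0.1421, 0.0785]
orientation: [-90.0, 0.0, 80.0]
force: [0.1, -0.1, -2.2]
opening: 0.014
```

step_arm --rows '[[[-1, -0.16, -0.13, 0, 0, 0, 2], [-1, 0, 0, 0, 0, 0, 0]]]'

```text
clock: 9.3
tool_pos: [0.5138, -0.1434, 0.0785]
orientation: [-90.0, 0.0, 82.0]
force: [-0.2, 0.4, -3.7]
opening: 0.0139
```

```bash
python3 plan.py .5454 -.2336 -9 .002 -.0004 .0782 -87 -85 -83 -81; python3 - <<'E'
from h import *
s=ctrl.snapshot("scene");cv2.imwrite("pics/s3.png",s)
h=prof(s,180,220,198,236);print(h[...,2]);print(h[...,1])
E
```

```text
t 9.3 phi -88.98612764869863 F [-0.2  0.4 -3.7] M [ 0.06  0.08 -0.02] tcp [ 0.5138 -0.1434  0.0785]
[-1, -0.16, -0.14, -0.03, 0, 0, np.float64(1.99)]
[-1, -0.15, -0.14, 0.0, 0, 0, 2.0]
[-1, -0.15, -0.15, 0.0, 0, 0, 2.0]
[-1, -0.14, -0.15, 0.0, 0, 0, 2.0]
[[124 124 126 123 124 122 123 123 122 123 125 126 128 126 124 116 106  93]
 [125 124 124 124 123 123 124 121 119 121 124 129 128 125 116 101  92  83]
 [124 123 124 124 125 124 123 119 114 118 125 127 122 115 103  89  82  80]
 [123 125 123 124 125 123 120 116 115 121 126 125 117 105  91  81  77  76]
 [125 125 125 124 123 120 113 111 118 124 126 121 109  94  84  79  77  76]
 [124 125 123 121 121 113 105 108 119 126 125 115  98  85  78  77  75  76]
 [122 120 117 116 112 107 106 116 127 129 126 115  97  82  79  77  76  78]
 [122 114 107 104 107 114 120 131 136 137 131 121 104  90  80  77  75  78]
 [117 112 103 106 119 131 139 142 144 145 140 135 122 102  87  77  77  78]
 [116 108 106 120 134 142 142 145 144 144 144 141 135 120  98  81  75  76]
 [114 107 112 129 141 141 140 140 140 139 139 141 138 127 106  85  76  77]
 [108  97 108 127 14
[... 856 characters left out ...]
 18  16  13  10   7  13]
 [  4   4  10  20  38  65  74  74  69  65  62  63  59  37  16  13  10  13]
 [  4   9  15  53  81 103 106  99  99  97  98  98  92  70  38  13  13   7]
 [  7   7  36  79 107 110 111 102  99  99 104 110 108  91  60  19  10  10]
 [  2  12  52  95 112 112  97  80  71  77  94 107 113 104  72  30  10  10]
 [  7  13  59  96 109 109  91  65  56  62  82 106 113 105  70  27  10  10]
 [  8  11  59  94 108 109  98  89  78  83  97 108 107  90  58  19  10  10]
 [  6   9  41  73  94 100 107 107 104 107 109 105  96  64  32  13  10  10]
 [  6   7  19  40  65  79  91  99 106 114 112 100  69  39  16  10   7  10]
 [  7   7  10  13  24  42  49  68  94 109 107  91  50  15   6   3   6   9]]
```

step_arm --rows '[[[-1, -0.16, -0.14, 0, 0, 0, 2], [-1, -0.15, -0.14, 0, 0, 0, 2], [-1, 0, 0, 0, 0, 0, 0]]]'

```text
clock: 9.72
tool_pos: [0.5107, -0.1462, 0.0785]
orientation: [-90.0, 0.0, 86.0]
force: [0.4, 0.1, -2.6]
opening: 0.0139
```

step_arm --rows '[[[-1, -0.15, -0.15, 0, 0, 0, 2], [-1, -0.14, -0.15, 0, 0, 0, 2], [-1, 0, 0, 0, 0, 0, 0]]]'

```text
clock: 10.1
tool_pos: [0.5079, -0.1491, 0.0785]
orientation: [-90.0, -0.0, 89.9]
force: [-0.0, 0.0, -3.0]
opening: 0.014
```

```bash
python3 plan.py .5454 -.2336 -9 .002 -.0004 .0782 -78 -75 -72 -69 -66 -63 -60
```

```text
t 10.1 phi -81.05397734855332 F [-0.  0. -3.] M [ 0.08  0.08 -0.06] tcp [ 0.5079 -0.1491  0.0785]
[-1, -0.21, -0.24, -0.03, 0, 0, np.float64(3.05)]
[-1, -0.19, -0.25, 0.0, 0, 0, 3.0]
[-1, -0.18, -0.26, 0.0, 0, 0, 3.0]
[-1, -0.16, -0.27, 0.0, 0, 0, 3.0]
[-1, -0.15, -0.28, 0.0, 0, 0, 3.0]
[-1, -0.13, -0.28, 0.0, 0, 0, 3.0]
[-1, -0.12, -0.29, 0.0, 0, 0, 3.0]
```

step_arm --rows '[[[-1, -0.21, -0.24, 0, 0, 0, 3], [-1, -0.19, -0.25, 0, 0, 0, 3], [-1, 0, 0, 0, 0, 0, 0]]]'

```text
clock: 10.48
tool_pos: [0.5039, -0.154, 0.0785]
orientation: [-90.0, 0.0, 95.9]
force: [-1.0, -0.0, -2.6]
opening: 0.0139
```

step_arm --rows '[[[-1, -0.18, -0.26, 0, 0, 0, 3], [-1, -0.16, -0.27, 0, 0, 0, 3], [-1, 0, 0, 0, 0, 0, 0]]]'

```text
clock: 10.85
tool_pos: [0.5006, -0.1593, 0.0785]
orientation: [-90.0, 0.0, 101.9]
force: [-0.3, -0.4, -2.4]
opening: 0.0139
```

```bash
python3 plan.py .5454 -.2336 -9 .002 -.0004 .0782 -66 -63 -60 -57 -54
```

```text
t 10.85 phi -69.13862862839653 F [-0.3 -0.4 -2.4] M [ 0.06  0.15 -0.02] tcp [ 0.5006 -0.1593  0.0785]
[-1, -0.16, -0.28, -0.03, 0, 0, np.float64(3.14)]
[-1, -0.13, -0.28, 0.0, 0, 0, 3.0]
[-1, -0.12, -0.29, 0.0, 0, 0, 3.0]
[-1, -0.1, -0.3, 0.0, 0, 0, 3.0]
[-1, -0.09, -0.3, 0.0, 0, 0, 3.0]
```

step_arm --rows '[[[-1, -0.16, -0.28, 0, 0, 0, 3.1], [-1, -0.13, -0.28, 0, 0, 0, 3], [-1, 0, 0, 0, 0, 0, 0]]]'

```text
clock: 11.22
tool_pos: [0.4977, -0.1648, 0.0785]
orientation: [-90.0, -0.0, 107.9]
force: [0.6, -0.5, -2.4]
opening: 0.014
```

step_arm --rows '[[[-1, -0.12, -0.29, 0, 0, 0, 3], [-1, -0.1, -0.3, 0, 0, 0, 3], [-1, 0, 0, 0, 0, 0, 0]]]'

```text
clock: 11.6
tool_pos: [0.4955, -0.1707, 0.0785]
orientation: [-90.0, -0.0, 113.9]
force: [0.2, -0.0, -2.2]
opening: 0.0138
```

```bash
python3 plan.py .5454 -.2336 -9 .002 -.0004 .0782 -54 -51 -48 -45 -42 -39 -36
```

```text
t 11.6 phi -57.0697406321496 F [ 0.2 -0.  -2.2] M [0.02 0.19 0.  ] tcp [ 0.4955 -0.1707  0.0785]
[-1, -0.1, -0.3, -0.03, 0, 0, np.float64(3.07)]
[-1, -0.07, -0.31, 0.0, 0, 0, 3.0]
[-1, -0.06, -0.31, 0.0, 0, 0, 3.0]
[-1, -0.04, -0.31, 0.0, 0, 0, 3.0]
[-1, -0.02, -0.31, 0.0, 0, 0, 3.0]
[-1, -0.01, -0.31, 0.0, 0, 0, 3.0]
[-1, 0.01, -0.31, 0.0, 0, 0, 3.0]
```

step_arm --rows '[[[-1, -0.1, -0.3, 0, 0, 0, 3], [-1, -0.07, -0.31, 0, 0, 0, 3], [-1, 0, 0, 0, 0, 0, 0]]]'

```text
clock: 11.98
tool_pos: [0.4938, -0.1768, 0.0784]
orientation: [-90.0, -0.0, 119.9]
force: [-0.6, -0.4, -2.1]
opening: 0.014
```

step_arm --rows '[[[-1, -0.06, -0.31, 0, 0, 0, 3], [-1, -0.04, -0.31, 0, 0, 0, 3], [-1, 0, 0, 0, 0, 0, 0]]]'

```text
clock: 12.35
tool_pos: [0.4929, -0.183, 0.0785]
orientation: [-90.0, 0.0, 125.9]
force: [0.1, -0.2, -2.8]
opening: 0.0136
```

```bash
python3 plan.py .5454 -.2336 -9 .002 -.0004 .0782 -42 -39 -36 -33 -30 -27 -24; python3 - <<'E'
from h import *
s=ctrl.snapshot("scene");cv2.imwrite("pics/s4.png",s)
cv2.imwrite("pics/c4.png",cv2.resize(s[205:255,165:225],None,fx=12,fy=12,interpolation=cv2.INTER_CUBIC))
E
```

```text
t 12.35 phi -45.07791563176181 F [ 0.1 -0.2 -2.8] M [ 0.05  0.24 -0.05] tcp [ 0.4929 -0.183   0.0785]
[-1, -0.02, -0.31, -0.03, 0, 0, np.float64(3.08)]
[-1, -0.01, -0.31, 0.0, 0, 0, 3.0]
[-1, 0.01, -0.31, 0.0, 0, 0, 3.0]
[-1, 0.03, -0.31, 0.0, 0, 0, 3.0]
[-1, 0.04, -0.31, 0.0, 0, 0, 3.0]
[-1, 0.06, -0.31, 0.0, 0, 0, 3.0]
[-1, 0.07, -0.3, 0.0, 0, 0, 3.0]
```

View pics/c4.png

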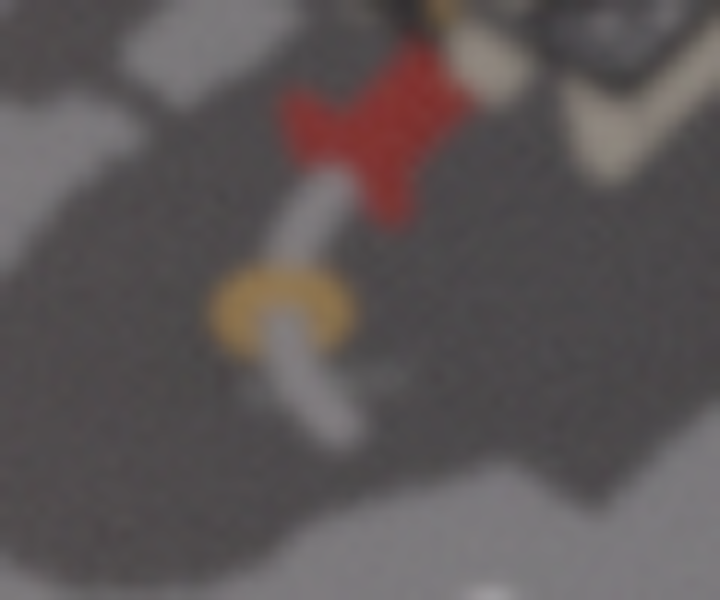

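step_arm --rows '[[[-1, -0.02, -0.31, 0, 0, 0, 3.1], [-1, -0.01, -0.31, 0, 0, 0, 3], [-1, 0, 0, 0, 0, 0, 0]]]'

```text
clock: 12.78
tool_pos: [0.4925, -0.1892, 0.0785]
orientation: [-90.0, 0.0, 132.0]
force: [-0.1, 0.0, -2.4]
opening: 0.014
```

step_arm --rows '[[[-1, 0.01, -0.31, 0, 0, 0, 3], [-1, 0.03, -0.31, 0, 0, 0, 3], [-1, 0, 0, 0, 0, 0, 0]]]'

```text
clock: 13.15
tool_pos: [0.4929, -0.1954, 0.0784]
orientation: [-90.0, -0.0, 138.0]
force: [-0.4, 0.4, -1.6]
opening: 0.0137
```

```bash
python3 plan.py .5454 -.2336 -9 .002 -.0004 .0782 -30 -27 -24 -21 -18 -15 -13
```

```text
t 13.15 phi -32.96893636943943 F [-0.4  0.4 -1.6] M [-0.01  0.24 -0.03] tcp [ 0.4929 -0.1954  0.0784]
[-1, 0.04, -0.32, -0.02, 0, 0, np.float64(2.97)]
[-1, 0.06, -0.31, 0.0, 0, 0, 3.0]
[-1, 0.07, -0.3, 0.0, 0, 0, 3.0]
[-1, 0.09, -0.3, 0.0, 0, 0, 3.0]
[-1, 0.11, -0.3, 0.0, 0, 0, 3.0]
[-1, 0.12, -0.29, 0.0, 0, 0, 3.0]
[-1, 0.09, -0.19, 0.0, 0, 0, 2.0]
```

step_arm --rows '[[[-1, 0.04, -0.31, 0, 0, 0, 3], [-1, 0.06, -0.31, 0, 0, 0, 3], [-1, 0, 0, 0, 0, 0, 0]]]'

```text
clock: 13.52
tool_pos: [0.4939, -0.2016, 0.0784]
orientation: [-90.0, -0.0, 144.0]
force: [-0.8, 0.3, -2.0]
opening: 0.0138
```

step_arm --rows '[[[-1, 0.07, -0.3, 0, 0, 0, 3], [-1, 0.09, -0.3, 0, 0, 0, 3], [-1, 0, 0, 0, 0, 0, 0]]]'

```text
clock: 13.9
tool_pos: [0.4955, -0.2076, 0.0784]
orientation: [-90.0, -0.0, 150.0]
force: [-0.7, -0.0, -2.3]
opening: 0.0138
```

step_arm --rows '[[[-1, 0.11, -0.3, 0, 0, 0, 3], [-1, 0.12, -0.29, 0, 0, 0, 3], [-1, 0, 0, 0, 0, 0, 0]]]'

```text
clock: 14.28
tool_pos: [0.4978, -0.2135, 0.0784]
orientation: [-90.0, -0.0, 156.0]
force: [0.5, -0.1, -2.7]
opening: 0.014
```

```bash
python3 plan.py .5454 -.2336 -9 .002 -.0004 .0782 -13 -11;  python3 - <<'E'
from h import *
s=ctrl.snapshot("scene");cv2.imwrite("pics/s5.png",s)
cv2.imwrite("pics/c5.png",cv2.resize(s[205:255,165:225],None,fx=12,fy=12,interpolation=cv2.INTER_CUBIC))
E
```

```text
t 14.275 phi -14.981026400698056 F [ 0.5 -0.1 -2.7] M [-0.01  0.25 -0.04] tcp [ 0.4978 -0.2135  0.0784]
[-1, 0.09, -0.21, -0.02, 0, 0, np.float64(1.98)]
[-1, 0.1, -0.19, 0.0, 0, 0, 2.0]
```

View pics/c5.png

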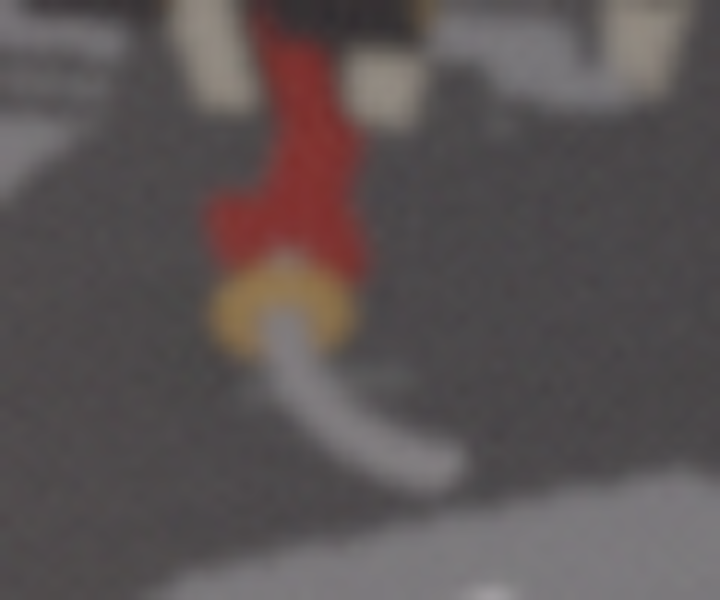

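step_arm --rows '[[[-1, 0.03, -0.31, 0, 0, 0, 3.7], [-1, 0.03, -0.31, 0, 0, 0, 3.7], [-1, 0, 0, 0, 0, 0, 0]]]'

```text
clock: 14.7
tool_pos: [0.4983, -0.2197, 0.0784]
orientation: [-90.0, -0.0, 163.4]
force: [0.4, -0.4, -2.0]
opening: 0.0139
```

step_arm --rows '[[[-1, 0.02, -0.31, 0, 0, 0, 3.6], [-1, 0, 0, 0, 0, 0, 0]]]'

```text
clock: 14.95
tool_pos: [0.4985, -0.2227, 0.0784]
orientation: [-90.0, -0.0, 167.0]
force: [0.0, -0.4, -2.4]
opening: 0.0141
```

step_arm --rows '[[[-1, 0.1, -0.02, 0, 0, 0, 0], [-1, 0, 0, 0, 0, 0, 0]]]'

```text
clock: 15.2
tool_pos: [0.4997, -0.223, 0.0785]
orientation: [-90.0, 0.0, 167.1]
force: [-0.8, -0.3, -3.4]
opening: 0.0135
```

step_arm --rows '[[[-1, 0.1, -0.02, 0, 0, 0, 0], [-1, 0, 0, 0, 0, 0, 0]]]'

```text
clock: 15.45
tool_pos: [0.5007, -0.2232, 0.0785]
orientation: [-90.0, 0.0, 167.2]
force: [0.3, -0.4, -1.7]
opening: 0.0138
```

step_arm --rows '[[[-1, 0.1, -0.02, 0, 0, 0, 0.3], [-1, 0, 0, 0, 0, 0, 0]]]'

```text
clock: 15.7
tool_pos: [0.5016, -0.2235, 0.0785]
orientation: [-90.0, 0.0, 167.5]
force: [0.0, 1.1, -1.9]
opening: 0.0139
```

step_arm --rows '[[[-1, 0.08, -0.01, 0, 0, 0, 0], [-1, 0, 0, 0, 0, 0, 0]]]'

```text
clock: 15.95
tool_pos: [0.5024, -0.2236, 0.0785]
orientation: [-90.0, 0.0, 167.5]
force: [0.3, -0.7, -2.7]
opening: 0.0138
```

step_arm --rows '[[[-1, 0.08, -0.01, 0, 0, 0, 0], [-1, 0, 0, 0, 0, 0, 0]]]'

```text
clock: 16.2
tool_pos: [0.5028, -0.2236, 0.0784]
orientation: [-90.0, -0.0, 167.5]
force: [-0.8, -0.6, -1.2]
opening: 0.0141
```

step_arm --rows '[[[-1, 0.06, -0.01, 0, 0, 0, 0], [-1, 0, 0, 0, 0, 0, 0]]]'

```text
clock: 16.45
tool_pos: [0.5032, -0.2237, 0.0783]
orientation: [-90.0, -0.1, 167.5]
force: [-2.9, 1.0, -1.8]
opening: 0.0137
```

step_arm --rows '[[[-1, 0.05, -0.01, 0, 0, 0, 0], [-1, 0, 0, 0, 0, 0, 0]]]'

```text
clock: 16.7
tool_pos: [0.5036, -0.2238, 0.0783]
orientation: [-90.0, -0.1, 167.5]
force: [-5.5, 2.0, 0.8]
opening: 0.0136
```

```bash
python3 plan.py .5454 -.2336 -9 .002 -.0004 .0782
```

```text
t 16.7 phi -3.5315238054741656 F [-5.5  2.   0.8] M [0.38 2.05 0.08] tcp [ 0.5036 -0.2238  0.0783]
```

step_arm --rows '[[[-1, 0.06, -0.01, 0, 0, 0, 0], [-1, 0, 0, 0, 0, 0, 0]]]'

```text
clock: 16.95
tool_pos: [0.5038, -0.2238, 0.0782]
orientation: [-90.0, -0.1, 167.5]
force: [-5.8, 1.5, 0.5]
opening: 0.0137
```

step_arm --rows '[[[-1, 0.05, -0.01, 0, 0, 0, 0], [-1, 0, 0, 0, 0, 0, 0]]]'

```text
clock: 17.2
tool_pos: [0.5039, -0.2239, 0.0781]
orientation: [-90.0, -0.2, 167.5]
force: [-7.1, 1.6, 1.5]
opening: 0.0138
```

```bash
python3 plan.py .5454 -.2336 -9 .002 -.0004 .0782
```

```text
t 17.2 phi -3.539566258505573 F [-7.1  1.6  1.5] M [0.62 2.69 0.07] tcp [ 0.5039 -0.2239  0.0781]
```

step_arm --rows '[[[-1, 0.1, -0.02, 0, 0, 0, 0], [-1, 0, 0, 0, 0, 0, 0]]]'

```text
clock: 17.45
tool_pos: [0.5043, -0.224, 0.078]
orientation: [-90.0, -0.2, 167.5]
force: [-8.4, 3.2, 2.4]
opening: 0.0139
```

step_arm --rows '[[[-1, 0.08, -0.01, 0, 0, 0, 0], [-1, 0, 0, 0, 0, 0, 0]]]'

```text
clock: 17.7
tool_pos: [0.5046, -0.224, 0.0778]
orientation: [-90.0, -0.3, 167.4]
force: [-10.8, 3.0, 3.0]
opening: 0.0142
```

```bash
python3 plan.py .5454 -.2336 -9 .002 -.0004 .0782
```

```text
t 17.7 phi -3.552895700231545 F [-10.8   3.    3. ] M [0.98 3.75 0.12] tcp [ 0.5046 -0.224   0.0778]
```

step_arm --rows '[[[-1, 0.08, -0.01, 0.05, 0, 0, 0], [-1, 0, 0, 0, 0, 0, 0]]]'

```text
clock: 17.95
tool_pos: [0.5047, -0.2241, 0.078]
orientation: [-90.0, -0.4, 167.4]
force: [-11.2, 2.7, 1.3]
opening: 0.0139
```

step_arm --rows '[[[-1, 0.08, -0.01, 0, 0, 0, 0], [-1, 0, 0, 0, 0, 0, 0]]]'

```text
clock: 18.2
tool_pos: [0.505, -0.2242, 0.078]
orientation: [-90.0, -0.4, 167.4]
force: [-12.2, 4.1, 2.5]
opening: 0.014
```

```bash
python3 plan.py .5454 -.2336 -9 .002 -.0004 .0782
```

```text
t 18.2 phi -3.5728353050704698 F [-12.2   4.1   2.5] M [1.09 4.62 0.17] tcp [ 0.505  -0.2242  0.078 ]
```

step_arm --rows '[[[-1, 0.08, -0.01, 0.03, 0, 0, 0], [-1, 0, 0, 0, 0, 0, 0]]]'

```text
clock: 18.45
tool_pos: [0.5052, -0.2242, 0.078]
orientation: [-90.0, -0.5, 167.4]
force: [-13.1, 3.9, 2.0]
opening: 0.014
```

step_arm --rows '[[[-1, 0.06, -0.01, 0, 0, 0, 0], [-1, 0, 0, 0, 0, 0, 0]]]'

```text
clock: 18.7
tool_pos: [0.5054, -0.2242, 0.078]
orientation: [-90.0, -0.5, 167.4]
force: [-14.5, 3.7, 5.2]
opening: 0.0142
```

```bash
python3 plan.py .5454 -.2336 -9 .002 -.0004 .0782
```

```text
t 18.7 phi -3.580709565214846 F [-14.5   3.7   5.2] M [1.33 5.43 0.17] tcp [ 0.5054 -0.2242  0.078 ]
```

step_arm --rows '[[[-1, 0.06, -0.01, 0.03, 0, 0, 0], [-1, 0, 0, 0, 0, 0, 0], [-1, 0, 0, 0, 0, 0, 0], [-1, 0, 0, 0, 0, 0, 0]]]'

```text
clock: 19.2
tool_pos: [0.5054, -0.2243, 0.0781]
orientation: [-90.0, -0.6, 167.4]
force: [-15.9, 4.1, 4.5]
opening: 0.0142
```

step_arm --rows '[[[-1, 0.04, 0, 0, 0, 0, 0], [-1, 0, 0, 0, 0, 0, 0], [-1, 0, 0, 0, 0, 0, 0], [-1, 0, 0, 0, 0, 0, 0]]]'

```text
clock: 19.7
tool_pos: [0.5055, -0.2243, 0.0781]
orientation: [-90.0, -0.6, 167.4]
force: [-16.3, 4.2, 4.6]
opening: 0.0142
```

```bash
python3 plan.py .5454 -.2336 -9 .002 -.0004 .0782;  python3 - <<'E'
from h import *
s=ctrl.snapshot("scene");cv2.imwrite("pics/s6.png",s)
cv2.imwrite("pics/c6.png",cv2.resize(s[205:255,165:225],None,fx=12,fy=12,interpolation=cv2.INTER_CUBIC))
E
```

```text
t 19.7 phi -3.5924248604560205 F [-16.3   4.2   4.6] M [1.4  6.11 0.22] tcp [ 0.5055 -0.2243  0.0781]
```

View pics/c6.png

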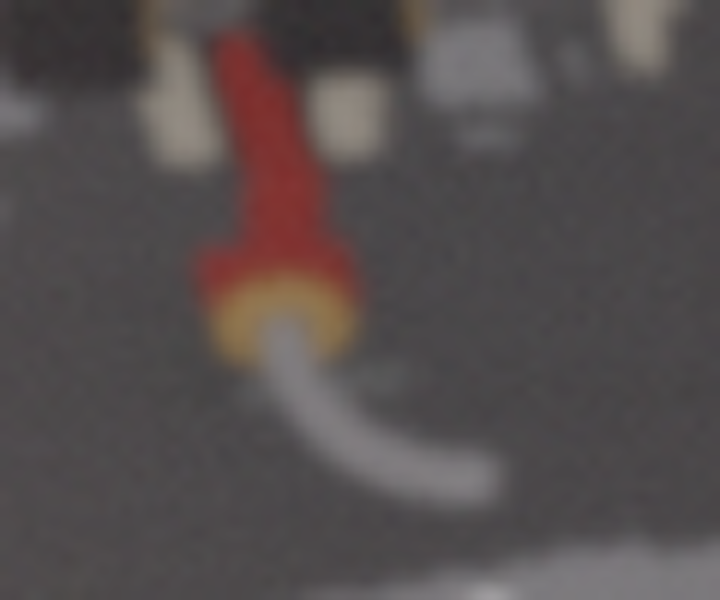

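step_arm --rows '[[[-1, 0, 0, 0.06, 0, 0, 0], [-1, 0, 0, 0.06, 0, 0, 0], [-1, 0, 0, 0, 0, 0, 0], [-1, 0, 0, 0, 0, 0, 0], [-1, 0, 0, 0, 0, 0, 0], [-1, 0, 0, 0, 0, 0, 0]]]'

```text
clock: 20.5
tool_pos: [0.5054, -0.2241, 0.0784]
orientation: [-90.0, -0.6, 167.4]
force: [-13.7, 2.5, -2.5]
opening: 0.0139
```

```bash
python3 plan.py .5454 -.2336 -9 .002 -.0004 .0782;  python3 - <<'E'
from h import *
for f in ("s5","s6"):
    h=prof(cv2.imread(f"pics/{f}.png"),181,224,196,238)[...,0:2]
    m=(h[...,0]>12)&(h[...,0]<30)
    w=np.where(m,h[...,1],0).astype(float)
    ii=np.indices(w.shape);print(f,(w*ii[0]).sum()/w.sum(),(w*ii[1]).sum()/w.sum());print(w[:,[2,3,12,13]].astype(int).T)
E
```

```text
t 20.5 phi -3.619132839778871 F [-13.7   2.5  -2.5] M [1.   5.23 0.09] tcp [ 0.5054 -0.2241  0.0784]
s5 6.240080908666563 6.8577874591566825
[[  0   0   0   0   0  90 103 104  93  79   0   0   0   0]
 [  0   0   0   0 102 107 114 114 107  99  61   0   0   0]
 [  0   0   0   0   0 111 107 104  95  70  29   0   0   0]
 [  0   0   0   0   0   0  76  75  60  36   0   0   0   0]]
s6 7.154057105984836 7.014357154379739
[[  0   0   0   0   0   0   0 115 106  97  74  37   0   0]
 [  0   0   0   0   0   0 128 118 113 107  94  56   0   0]
 [  0   0   0   0   0   0 123 117 104  95  58   0   0   0]
 [  0   0   0   0   0   0   0  90  83  58   0   0   0   0]]
```

step_arm --rows '[[[-1, 0.04, -0.01, 0, 0, 0, 0], [-1, 0, 0, 0, 0, 0, 0], [-1, 0, 0, 0, 0, 0, 0], [-1, 0, 0, 0, 0, 0, 0], [-1, 0, 0, 0, 0, 0, 0], [-1, 0, 0, 0, 0, 0, 0]]]'

```text
clock: 21.25
tool_pos: [0.5054, -0.2242, 0.0784]
orientation: [-90.0, -0.7, 167.4]
force: [-14.7, 3.3, -1.6]
opening: 0.0138
```

```bash
python3 plan.py .5454 -.2336 -9 .002 -.0004 .0782; python3 -c "
from h import *;print(ctrl.get_obs()['force'])"
```

```text
t 21.25 phi -3.6227660356604474 F [-14.7   3.3  -1.6] M [1.17 5.6  0.13] tcp [ 0.5054 -0.2242  0.0784]
[-14.71787934   3.31502393  -1.63266387]
```

step_arm --rows '[[[-1, -0.25, 0.04, -0.06, 0, 0, 0], [-1, -0.25, 0.04, -0.06, 0, 0, 0], [-1, -0.2, 0.03, -0.06, 0, 0, 0], [-1, 0, 0, 0, 0, 0, 0], [-1, 0, 0, 0, 0, 0, 0]]]'

```text
clock: 21.88
tool_pos: [0.5037, -0.2237, 0.0784]
orientation: [-90.0, -0.1, 167.5]
force: [-6.2, 1.2, -5.3]
opening: 0.0136
```

step_arm --rows '[[[-1, -0.1, 0.01, -0.03, 0, 0, 0], [-1, -0.07, 0.01, -0.02, 0, 0, 0], [-1, 0, 0, 0, 0, 0, 0], [-1, 0, 0, 0, 0, 0, 0]]]'

```text
clock: 22.38
tool_pos: [0.5032, -0.2237, 0.0786]
orientation: [-90.0, 0.0, 167.5]
force: [-3.4, 0.8, -4.7]
opening: 0.0139
```

step_arm --rows '[[[-1, -0.06, 0.01, -0.05, 0, 0, 0], [-1, 0, 0, -0.04, 0, 0, 0], [-1, 0, 0, 0, 0, 0, 0], [-1, 0, 0, 0, 0, 0, 0]]]'

```text
clock: 22.88
tool_pos: [0.5029, -0.2236, 0.0778]
orientation: [-90.0, 0.1, 167.5]
force: [-1.4, -0.4, -1.1]
opening: 0.0139
```

step_arm --rows '[[[0.1, 0, 0, 0, 0, 0, 0], [0.1, 0, 0, 0, 0, 0, 0], [0.1, 0, 0, 0, 0, 0, 0], [0.1, 0, 0, 0, 0, 0, 0], [0.1, 0, 0, 0, 0, 0, 0], [0.1, 0, 0, 0, 0, 0, 0]]]'

```text
clock: 23.62
tool_pos: [0.5023, -0.2236, 0.0776]
orientation: [-90.0, 0.0, 167.5]
force: [1.3, -0.6, -0.1]
opening: 0.0482
```

step_arm --rows '[[[0.1, 0, 0, 1, 0, 0, 0], [0.1, 0, 0, 2, 0, 0, 0], [0.1, 0, 0, 4, 0, 0, 0], [0.1, 0, 0, 5, 0, 0, 0], [0.1, 0, 0, 4, 0, 0, 0], [0.1, -2, 5, 0, 0, 0, 0], [0.1, -2, 5, 0, 0, 0, 0], [0.1, 0, 5, 0, 0, 0, 0], [0.1, 0, 5, 0, 0, 0, 0], [0.1, 0, 5, 0, 0, 0, 0], [0.1, 0, 5, 0, 0, 0, 0], [0.1, 0, 0, 0, 0, 0, 0]]]'

```text
clock: 25.12
tool_pos: [0.4623, 0.0791, 0.2384]
orientation: [-90.0, 0.1, 167.7]
force: [0.9, -1.3, -0.1]
opening: 0.0483
```

```bash
python3 - <<'E'
from h import *
o=ctrl.get_obs();print(o["clock"],o["tool_pos"],o["force"],o["opening"])
s=ctrl.snapshot("scene");t=ctrl.snapshot("top");cv2.imwrite("pics/s7.png",s);cv2.imwrite("pics/t7.png",t)
r=lambda im,x,y,w,h,k:cv2.resize(im[y:y+h,x:x+w],None,fx=k,fy=k,interpolation=cv2.INTER_CUBIC)
cv2.imwrite("pics/c7.png",np.hstack([r(t,330,180,50,50,8),r(s,165,205,50,50,8)]))
E
```

```text
25.125 [0.46234387 0.07912148 0.23837444] [ 0.94516249 -1.30358229 -0.12367526] 0.0482732634825079
```

View pics/c7.png

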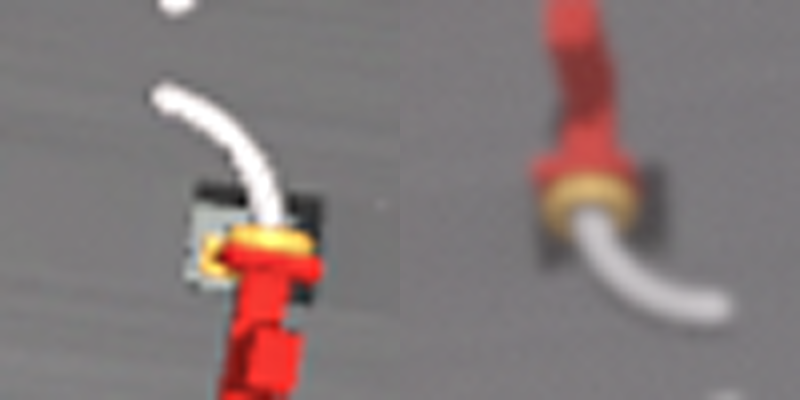

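The pin is seated: the collar is against the ring in both views, and the tip is well through at top-crop pixel (165, 97). I'm handing the job in.

```bash
python3 -c "
from h import *
print(ctrl.close_job())"
```

```text
the job is handed in; nothing more can be done
None
```

The curved pin is through the brass ring with its collar seated against it, released and lying on the cover. I handed the job in at about 25 s of the 72 s allowed; the hand-in gave no verdict.

- **Insertion:** I gripped the red post, swung the rod through the ring along its own arc, and felt no contact on the way in. Scene pictures showed the tip in the hole, then through it.
- **Push:** The wrist sensor read about 14–17 N along the ring's axis for about 2 s. The first part included roughly 3 N of friction on the cover. After I lifted the pin slightly off it, the reading was about 14–15 N. The highest axial reading was 16.8 N, and about 18 N counting all directions, against the 22 N limit. The collar's own force was not measured directly. It agrees with the ring giving about 2.6 mm, which is about 15 N.
- **Release:** I eased the push to about 1.4 N with the pin on the cover, opened the fingers and moved the arm clear. The last two pictures show the collar against the ring, the rod through it and the pin apparently flat. The pin is turned about 3.6° from the ring's axis, by the arm's own reading.

- **Keeper direction:** I took the keeper's x axis to point away from the robot, along the cover. The ring looks the same from both sides, so this was inferred from the room needed for the swing and not confirmed.
- **Camera agreement:** The two cameras disagreed on the ring's position by about 2 mm, so I lined up the tip and ring in the scene view only.
- **Bystanders:** I did not measure their positions again at the end. The arm's path was planned clear of them.

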